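# Tighten a filter holder's retaining ring with a two-pin spanner

## Task

The retaining ring of the filter holder has been left slack. Take the two-pin spanner from its stand, set both of its pins into a pair of opposite holes in the ring, and turn the ring with it clockwise (seen from above) right up to its stop, where the nub on the ring's rim meets the pointer on the holder. Then put the spanner back in its stand, upright as you found it; turn the ring only with the spanner, keep the gripper itself off the holder, and leave the other things where they are.

Things in the scene. Friction and masses are not known exactly. Their poses are not given: they have to be found in the camera images.
- filter_holder: Fixed filter holder: aluminium cylinder on a round flange 120 mm across, side ports along its +y and -y (tips 66 mm from the axis, 28 mm up). Origin: centre of its underside; z up. A small square steel pointer stands on its rim at its own -x side, just below the ring. On top sits the steel retaining ring, 96 mm across, whose flat top face is 72 mm above the origin.
- ring_face (a point): Centre of the ring's top face, on its vertical turning axis; turns with the ring. Four round blind holes, 13 mm wide, 14 mm deep, lie 34 mm from it on this frame's +x, +y, -x and -y axes (z up). A small nub on the ring's rim is at its -x side.
- retaining_ring (a joint): Ring angle in rad: 0 = tight, against a hard stop, nub over the holder's pointer; positive = slack by that angle, anticlockwise from above (starts at 0.7 to 1.1; limit 1.5). Turning clockwise lowers it. Friction of about 0.12 N m holds it where it is left; it does not rise or sink as it turns.
- pin_spanner: Loose two-pin spanner, dark steel, about 0.25 kg. Origin: centre of the yoke's underside; x along the yoke, z up. Yoke 88 x 20 x 14 mm (z 0 to 14); on it a flat upright grip, 46 mm long (x), 14 mm thick (y), z 14 to 64: take it from above across the 14 mm. Two round-ended pins, 8 mm thick, 12 mm long, point down at x = +34 and -34 mm. It starts pins down in its stand.
- pin_1 (a point): Tip of the pin at x = +34 mm, 12 mm below the yoke's underside. In a ring hole a pin has 2.5 mm of play all round, so the spanner turns up to 0.15 rad before it drives the ring; fully in, the yoke lies on the ring's top face.
- pin_2 (a point): Tip of the pin at x = -34 mm, 12 mm below the yoke's underside.
- spanner_stand: Fixed aluminium stand, base 120 x 70 x 8 mm. Origin: centre of its underside; x along the base, z up. A saddle 40 mm long (x) carries the yoke with its underside 30 mm above the origin, along the stand's x (either way round), pins hanging past the saddle's ends. Cheeks 26 mm apart rise 6 mm above the saddle beside the 20 mm yoke, then flare out to 13 mm above it.
- timer: Bystander: white bench timer, 62 x 62 x 15 mm, lying flat; origin under its centre.
- beaker: Bystander: empty clear beaker, 55 mm across, 68 mm tall; origin under its centre.
- reagent_white: Bystander: white bottle with black cap, 48 mm across, 92 mm tall; origin under its centre.
- marker: Bystander: marker pen lying along its y axis, 135 mm long, 16 mm thick; origin under its centre.
Things that resemble listed ones, but are neither listed nor needed, are in the scene too. What is shaped like the pin_spanner but orange or red is not meant.

How it is judged:
By the outcome, as a careful person would: the job done as asked, in the order asked, and still so for the second after the job is handed in, with the robot touching nothing.
It also fails if it takes over 54 s, if anything falls off the work surface, if the arm or the gripper's body presses on something with over 40 N, if the wrist force passes 120 N, or if a joint passes its speed limit or range.

## Robot

A 7-joint arm with a two-finger parallel gripper is mounted at the origin on a cart in front of the work surface, level with it; the furniture and walls round the work are solid. World frame = base frame: x ahead of the robot, y to its left, z up, the work surface at z = 0. Lengths are in mm, angles in rad, forces in N, time in s.
With the tool pointing down it reaches from about 425 to 925 mm from the base axis. Payload 6.8 kg.
Tool frame: the origin (TCP) lies at the very end of the fingers, on their centre line; the grasp point (between the pads) lies 19 mm behind it (arm.grip_point_offset is the z of the grasp point in the tool frame, in mm); z points along the fingers, y is the line along which they close (so a half turn about z gives the same grasp; the last joint's range is limited). The gripper opens to 85 mm and grips with 20 to 120 N. Pads are 22 mm wide; open, the fingers measure 114 mm over their backs; the gripper's body (76 mm by 85 mm) begins 54 mm behind the grasp point. The pads swing forward as they close: fully open they stand 13 mm farther back than shut.
Start: joints at [1.161, 0.477, 0.022, 1.555, -0.011, 1.109, -0.083], TCP at [200.646, -644.507, 205.408] pointing down, gripper open.
Joint ranges: [-2.96, 2.96], [-0.34, 2.1], [-1.41, 1.46], [0.24, 2.44], [-1.37, 4.51], [0.17, 1.92], [-2.96, 2.96]. Speed limits (rad/s): [2.39, 2.39, 3.14, 3.14, 3.14, 3.14, 3.14].

## Interface

Orientations are given as a unit quaternion [x, y, z, w].
In Python, from plant import arm gives the robot as it stands.
- The arm moves only by the tool send_rows, never from a script. Its argument "moves" is text: rows parted by semicolons, each of 7 numbers parted by spaces: the turn, a rotation vector about the tool's x, y, z in rad, then the shift along the tool's x, y, z in mm, then the closure, from 0 (fully open) to 1 (shut). A call has 1 to 20 rows; each row shifts and turns the commanded pose from where the row before left it, along the tool's axes as they then stand; what a row does not reach is not made up. A row lasts 1/12 s, in which the tool goes at most 41.7 mm and 7.16 degrees, less where a joint would pass 70% of its speed; a pose out of reach is approached as far as the arm can. A call with a gripper value outside its range is refused whole. The fingers move at their own pace and stop on an object; "squeeze" is the grip in N (left out, the last holds). Time passes only in rows, so rows that do not move let the fingers close. It gives the time, the measured TCP pose, the force, the opening and the grip force at its end, in the units of the state.
- arm.sense(): the state, without advancing time (a new reading comes with each control period).
- arm.camera(name): name is "scene" or "top" or "wrist"; returns a dict with "image" (384x512x3 uint8, red, green, blue), "depth" (384x512 float32, mm along the optical axis (not along the pixel's ray), 0 where there is no reading), "intrinsics" (3x3 intrinsics, pixels), "dist" ([k1, k2, p1, p2, k3] as OpenCV has them; the pictures are not rectified), "T" (4x4, takes a point from camera to world coordinates); the wrist camera has in their place "hand_eye" (4x4, takes a point from camera to tool coordinates, whose origin is the TCP and whose axes are the flange's). Camera axes: x right, y down, z forward; pixel columns grow to the right and rows downward; lengths in mm; the calibration is good to about 2 mm. A picture is of the moment at which its call begins: read the wrist's pose just before it.
- arm.job_done(): hands the job in; it is judged then, once.
Trained networks look in a picture, given as the dict that the camera call returned (one of the last four; its "shot" number tells which), for a name from the list of things; names that differ only in an ending like _2 or _b are one class to them, and where a whole thing is asked for, a point or a joint stands for the part that bears it (a point fixed in the world has none). Each returns a list of dicts, best first, with "score" (0 to 1); they miss things now and then, are a little off and sometimes report something else, mostly with a low value. They report only what shows in the picture. A call takes as long as a camera call. They do not tell look-alikes from the thing itself.
- arm.boxes_of(name, picture): "position" ([column, row] in pixels, amid what is visible of it).
- arm.outline_of(name, picture): "region" (384x512 bool, what is visible of it) and "position" ([column, row] in pixels, amid what is visible of it).
The state is a dict: "t": time; "qpos": joint angles; "dq": joint speeds; "tau": joint torques, N m; "tool_pos": TCP position; "tool_rot": TCP orientation; "ft_force": force on the tool from outside, world axes, zero at the start; "torque": the same for the moment, N m; "opening": opening from 0.0 (shut) to 1.0 (fully open); "finger_force": force on a finger pad.
Only numpy, scipy, OpenCV 4.12 (cv2) and the standard library are available. Lean on these libraries where they do the work, as an engineer would, in place of code of your own. Each camera call takes 0.05 s, during which the arm holds its last target. There are 200 camera calls.

## Working session

There is one attempt and no reset: what is moved stays moved. The work goes in short steps, Python scripts to look and compute and a tool call to move; the robot and the scene stay as the last step left them, time stands still between calls to the robot, and variables do not carry over. Pictures are saved under pics/ and viewed, at most 10 in all, crops included, and the job is handed in when it is done.

Besides the shell and the picture viewer there is one more tool, called in YAML: its name, and indented under it one key for each argument. send_rows: Moves the arm, as the interface text tells. Its arguments: {"type":"object","properties":{"moves":{"type":"string"},"squeeze":{"type":"number"}},"required":["moves"]}

```bash
mkdir -p pics; ls; cat > h.py <<'E'
import numpy as np, cv2
from scipy.spatial.transform import Rotation as R
from plant import arm
def Tof(p):
    if p.get("T") is not None: return np.array(p["T"])
    s=arm.sense(); T=np.eye(4); T[:3,:3]=R.from_quat(s["tool_rot"]).as_matrix(); T[:3,3]=s["tool_pos"]
    return T@np.array(p["hand_eye"])
def world(p,T,uv,z=None,d=None):
    uv=np.array(uv,float).reshape(-1,1,2)
    n=cv2.undistortPoints(uv,np.array(p["intrinsics"]),np.array(p["dist"]))[:,0]
    r=np.c_[n,np.ones(len(n))]
    if d is not None: return (T[:3,:3]@(r*np.reshape(d,(-1,1))).T).T+T[:3,3]
    w=(T[:3,:3]@r.T).T
    return T[:3,3]+w*((z-T[2,3])/w[:,2])[:,None]
def depthat(p,uv):
    u,v=np.round(uv).astype(int); a=p["depth"][max(v-2,0):v+3,max(u-2,0):u+3]; a=a[a>0]
    return np.median(a) if a.size else 0
def save(p,n,crop=None,scale=1):
    im=p["image"][:,:,::-1]
    if crop: im=im[crop[1]:crop[3],crop[0]:crop[2]]
    cv2.imwrite("pics/"+n,cv2.resize(im,None,fx=scale,fy=scale,interpolation=cv2.INTER_CUBIC))
E
python3 - <<'E'
from h import *
a=arm.camera("top");b=arm.camera("scene")
im=np.hstack([a["image"],b["image"]])[:,:,::-1]
cv2.imwrite("pics/a.png",cv2.resize(a["image"][:,:,::-1],(800,600))); cv2.imwrite("pics/b.png",cv2.resize(b["image"][:,:,::-1],(800,600)))
for p,nm in ((a,"top"),(b,"scene")):
  T=Tof(p); print(nm,T[:3,3].round())
  for n in ["filter_holder","ring_face","pin_spanner","spanner_stand","timer","beaker","reagent_white","marker"]:
    for o in arm.boxes_of(n,p)[:3]:
      d=depthat(p,o["position"]); print(n,round(o["score"],2),np.round(o["position"]),world(p,T,o["position"],d=d)[0].round() if d else None)
print(arm.sense()); print(arm.grip_point_offset)
E
```

```text
pics
top [ 382. -141. 1242.]
filter_holder 0.93 [160. 229.] [483. 139.  71.]
ring_face 0.61 [158. 225.] [495. 146.  68.]
ring_face 0.54 [281. 198.] [ 564. -218.   93.]
pin_spanner 0.63 [281. 200.] [ 556. -216.   94.]
pin_spanner 0.62 [366. 233.] [ 462. -470.   38.]
pin_spanner 0.59 [216. 200.] [566. -25.  71.]
spanner_stand 0.69 [275. 206.] [ 547. -203.   40.]
timer 0.71 [211. 239.] [455.  -5.  14.]
timer 0.62 [281. 203.] [ 549. -216.   94.]
beaker 0.68 [192. 162.] [695.  52.  25.]
reagent_white 0.71 [224. 165.] [671. -51.  73.]
marker 0.52 [160. 174.] [663. 158.  13.]
scene [113. 761. 938.]
filter_holder 0.75 [237. 279.] [479. 180.  64.]
ring_face 0.57 [234. 267.] [502. 154.  66.]
pin_spanner 0.97 [278. 175.] [ 566. -208.   56.]
pin_spanner 0.89 [312. 159.] [ 521. -354.   32.]
pin_spanner 0.59 [244. 222.] [570. -12.  37.]
spanner_stand 0.55 [283. 185.] [ 545. -199.   33.]
timer 0.68 [275. 248.] [463.  13.  12.]
beaker 0.56 [189. 220.] [684.  72.  61.]
reagent_white 0.59 [217. 199.] [668. -39.  53.]
marker 0.71 [176. 258.] [669. 161.  14.]
marker 0.39 [189. 221.] [684.  74.  60.]
{'t': 0.9, 'qpos': array([ 1.16090068,  0.47698531,  0.0223934 ,  1.55539021, -0.01150368,
        1.1092985 , -0.08307313]), 'dq': array([-4.78226233e-06,  4.76610886e-04, -8.81881363e-05, -1.92363101e-04,
       -2.12517142e-04, -7.29063989e-04, -5.17217931e-04]), 'tau': array([ 1.64700610e-03, -5.96303165e+01,  1.60696484e+00, -2.81546295e+01,
        1.24275553e-02,  1.64452995e-03, -1.36756194e-05]), 'tool_pos': array([ 200.65341822, -644.51180473,  205.42177702]), 'tool_rot': array([9.88635752e-01, 1.50330801e-01, 1.53092086e-05, 2.05991431e-05]), 'ft_force': array([-0.41621887, -0.91092835, -0.28324452]), 'torque': array([0.02280469, 0.02605778, 0.039442  ]), 'finger_force': 0.0, 'opening': 0.9993966398918046}
-18.700000000000003
```

View pics/a.png

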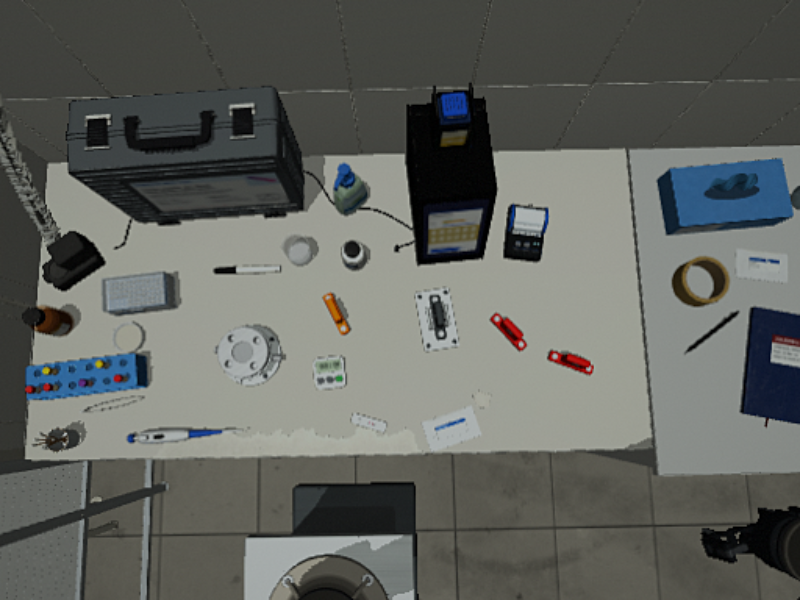

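View pics/b.png

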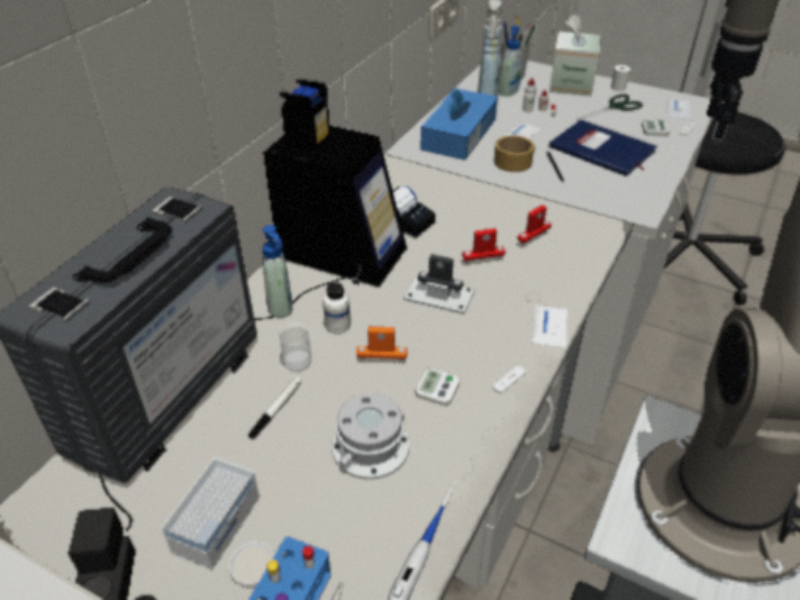

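Candidates for the spanner (512-px top picture): dark one in the stand (280,200), orange (216,200), red (325,212), red (366,232). I choose the dark one, since it stands in the stand. The ring and holder are at (160,227).

```bash
cat >> h.py <<'E'
def plan(pos,yaw):
    "total turn about tool z and shifts in tool axes AFTER the turn; tool pointing down with tool-x at yaw (mod pi)"
    s=arm.sense(); M=R.from_quat(s["tool_rot"]).as_matrix()
    y0=np.arctan2(M[1,0],M[0,0]); dy=(yaw-y0+np.pi/2)%np.pi-np.pi/2
    Y=y0+dy; N=np.array([[np.cos(Y),np.sin(Y),0],[np.sin(Y),-np.cos(Y),0],[0,0,-1]])
    d=np.array(pos)-s["tool_pos"]
    tilt=R.from_matrix(M.T@N).as_rotvec()
    print("yaw now %.4f turn"%y0,tilt.round(4),"shift before turn",(M.T@d).round(1),"after",(N.T@d).round(1),"t",round(s["t"],2))
E
python3 - <<'E'
from h import *
p=arm.camera("top");T=Tof(p)
for o in arm.outline_of("spanner_stand",p)[:3]:
    v,u=np.nonzero(o["region"]); w=world(p,T,np.c_[u,v],z=8)[:,:2]
    r=cv2.minAreaRect(w.astype(np.float32)); print(o["score"],o["position"],r)
v,u=np.mgrid[170:235,255:305].reshape(2,-1); d=p["depth"][v,u]; w=world(p,T,np.c_[u,v],d=d); 
k=(w[:,2]>84)&(w[:,2]<110); print(k.sum(),w[k].mean(0)); print(cv2.minAreaRect(w[k,:2].astype(np.float32)))
print(p["image"][195:205,276:284].mean((0,1)))
save(p,"c.png",(240,160,400,260),5)
plan([480,-230,260],0.18)
E
```

```text
0.65 [272.5, 204.7] ((557.5259399414062, -215.95779418945312), (119.98472595214844, 70.76992797851562), 8.040613174438477)
0.65 [282.5, 201.9] ((561.6427612304688, -218.6154327392578), (89.54258728027344, 22.923067092895508), 6.222816467285156)
78 [ 556.136218   -215.56158769   93.26564586]
((557.4163208007812, -215.6420135498047), (46.19948959350586, 13.959102630615234), 7.959658622741699)
[44.525  48.6125 48.925 ]
yaw now 0.3018 turn [0.     0.     0.1218] shift before turn [ 389.9 -312.7  -54.6] after [ 349.1 -357.8  -54.6] t 1.0
```

View pics/c.png

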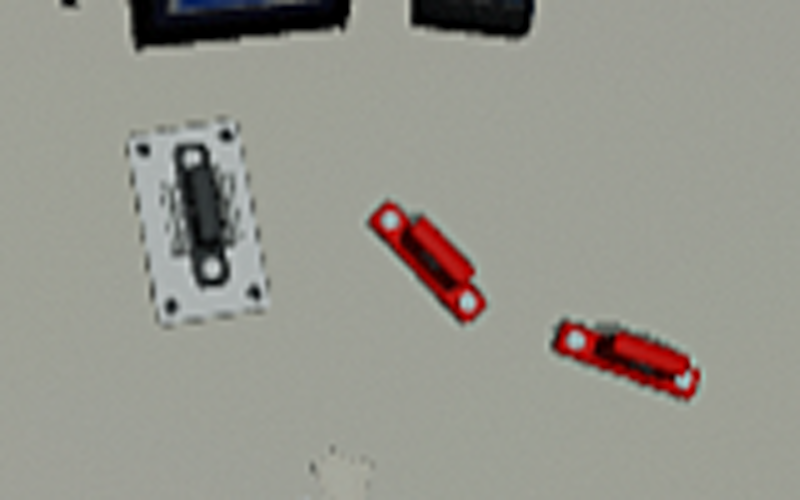

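The crop shows the dark spanner in its stand at crop px (203,215), with the two red ones at (428,262) and (625,358). The dark one is confirmed, at about (557.5,-215.8) with yaw 0.14.

```bash
python3 - <<'E'
from h import *
plan([557.5,-215.7,200],0.140)
p=arm.camera("top");T=Tof(p)
v,u=np.mgrid[195:260,130:190].reshape(2,-1); d=p["depth"][v,u]; w=world(p,T,np.c_[u,v],d=d)
k=(w[:,2]>62)&(w[:,2]<82); print(k.sum(),np.median(w[k],0)); print(cv2.minEnclosingCircle(w[k,:2].astype(np.float32)))
save(p,"d.png",(125,190,195,260),8)
print(arm.camera("wrist")["hand_eye"])
E
```

```text
yaw now 0.3018 turn [0.     0.     0.1618] shift before turn [ 468.2 -303.4    5.4] after [ 413.2 -374.8    5.4] t 1.0
788 [495.35725473 153.90407485  71.6046336 ]
((494.572265625, 152.19334411621094), 50.63540267944336)
[[ 5.42370759e-04 -9.65236523e-01 -2.61377429e-01  6.59036973e+01]
 [ 9.99999821e-01  5.89247811e-04 -1.00975996e-04  4.30183924e-01]
 [ 2.51481797e-04 -2.61377328e-01  9.65236670e-01 -1.67511088e+02]
 [ 0.00000000e+00  0.00000000e+00  0.00000000e+00  1.00000000e+00]]
```

View pics/d.png

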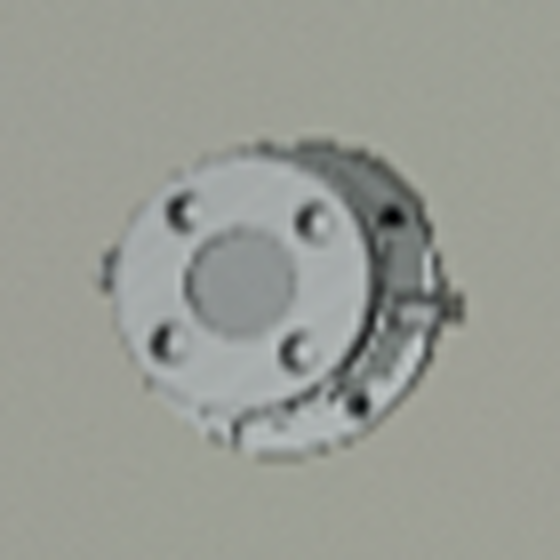

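The top crop shows the ring centre at crop px (241,281), with holes at (183,211), (315,220), (298,352) and (167,343). The ports are at (105,272) and (452,305). Slack looks like about 0.77 rad. Moving over the spanner.

send_rows:
  moves: "0 0 0.081 0 0 0 0.3;0 0 0.081 0 0 0 0.3;0 0 0 23 -20.8 0 0.3;0 0 0 23 -20.8 0 0.3;0 0 0 23 -20.8 0 0.3;0 0 0 23 -20.8 0 0.3;0 0 0 23 -20.8 0 0.3;0 0 0 23 -20.8 0 0.3;0 0 0 23 -20.8 0 0.3;0 0 0 23 -20.8 0 0.3;0 0 0 23 -20.8 0 0.3;0 0 0 23 -20.8 0 0.3;0 0 0 23 -20.8 0 0.3;0 0 0 23 -20.8 0 0.3;0 0 0 23 -20.8 0 0.3;0 0 0 23 -20.8 0 0.3;0 0 0 23 -20.8 0 0.3;0 0 0 23 -20.8 0 0.3;0 0 0 0 0 0 0.3;0 0 0 0 0 0 0.3"

```text
t: 2.77
tool_pos: [520.1, -261.5, 205.4]
tool_rot: [0.997, 0.072, 0.0, -0.0]
ft_force: [0.3, -0.9, -0.1]
opening: 0.701
finger_force: 0.0
```

```bash
python3 - <<'E'
from h import *
T0=None
s=arm.sense();p=arm.camera("wrist");T=np.eye(4);T[:3,:3]=R.from_quat(s["tool_rot"]).as_matrix();T[:3,3]=s["tool_pos"];T=T@p["hand_eye"]
v,u=np.mgrid[0:384,0:512].reshape(2,-1); d=p["depth"][v,u]; m=d>0; w=world(p,T,np.c_[u,v][m],d=d[m])
near=np.hypot(w[:,0]-557,w[:,1]+216)<75
for lo,hi in ((86,100),(5,12)):
  k=near&(w[:,2]>lo)&(w[:,2]<hi); print(k.sum(),np.median(w[k],0) if k.any() else 0,cv2.minAreaRect(w[k,:2].astype(np.float32)) if k.any() else 0)
plan([557.5,-215.7,200],0.140)
E
```

```text
833 [ 560.04810654 -219.40077731   92.44072194] ((559.2820434570312, -218.92086791992188), (43.547691345214844, 14.0741548538208), 7.362273693084717)
4114 [ 574.02302565 -227.07316706    7.03944863] ((559.9970703125, -219.04795837402344), (117.45126342773438, 70.07472229003906), 8.374958038330078)
yaw now 0.1410 turn [0.0002 0.0003 0.001 ] shift before turn [ 45.  -41.9   5.3] after [ 45.  -41.9   5.4] t 2.82
```

send_rows:
  moves: "0 0 0 11 -9.6 0 0.3;0 0 0 11 -9.6 0 0.3;0 0 0 11 -9.6 0 0.3;0 0 0 11.2 -9.4 0 0.3;0 0 0 0 0 25 0.3;0 0 0 0 0 25 0.3;0 0 0 0 0 25 0.3;0 0 0 0 0 25 0.3;0 0 0 0 0 25 0.3;0 0 0 0 0 17 0.3;0 0 0 0 0 10 0.3;0 0 0 0 0 0 0.3"

```text
t: 3.82
tool_pos: [555.2, -220.1, 51.2]
tool_rot: [0.998, 0.069, -0.002, -0.001]
ft_force: [-0.8, 0.1, 0.3]
opening: 0.698
finger_force: 0.0
```

send_rows:
  moves: "0 0 0 0 0 0 1;0 0 0 0 0 0 1;0 0 0 0 0 0 1;0 0 0 0 0 0 1;0 0 0 0 0 0 1;0 0 0 0 0 0 1;0 0 0 0 0 0 1;0 0 0 0 0 0 1"
  squeeze: 70

```text
t: 4.48
tool_pos: [558.1, -219.6, 54.9]
tool_rot: [0.998, 0.07, 0.001, 0.0]
ft_force: [-0.7, 0.8, 6.0]
opening: 0.138
finger_force: 69.3
```

send_rows:
  moves: "0 0 0 0 0 -8 1;0 0 0 0 0 -15 1;0 0 0 0 0 -20 1;0 0 0 0 0 -25 1;0 0 0 0 0 -25 1;0 0 0 0 0 -25 1;0 0 0 0 0 -10 1;0 0 0 0 0 0 1;0 0 0 0 0 0 1;0 0 0 0 0 0 1"

```text
t: 5.32
tool_pos: [555.9, -219.4, 179.6]
tool_rot: [0.998, 0.07, -0.001, -0.0]
ft_force: [-0.6, 0.5, -2.7]
opening: 0.143
finger_force: 68.5
```

```bash
python3 - <<'E'
from h import *
s=arm.sense();p=arm.camera("wrist");save(p,"e.png",None,1.5)
M=R.from_quat(s["tool_rot"]).as_matrix();print(s["tool_pos"],R.from_quat(s["tool_rot"]).as_quat(),s["qpos"].round(2),s["opening"])
plan([430,150,185],0.14)
E
```

```text
[ 555.89600004 -219.36716421  179.6411058 ] [ 9.97554131e-01  6.98828755e-02 -1.38060931e-03 -4.83283616e-04] [ 0.39  0.38 -0.15  1.76  0.07  1.   -1.22] 0.14279890449567967
yaw now 0.1399 turn [-0.0014  0.0031 -0.0001] shift before turn [ -73.1 -383.2   -4.8] after [ -73.  -383.2   -5.6] t 5.37
```

View pics/e.png

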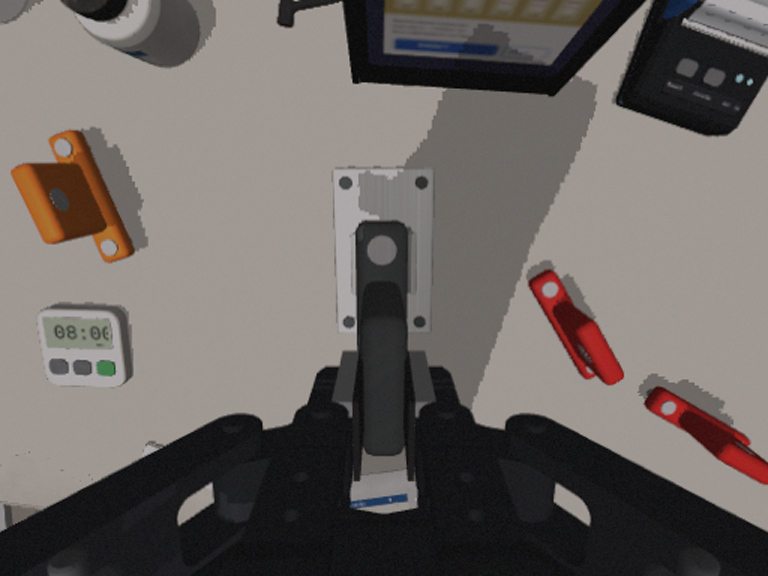

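The picture shows the dark spanner held between the fingers, its front pin end at (381,250) in the 1.5x picture. The stand is empty below it. Turning to the hole yaw (about 0.677) and moving to look at the ring.

send_rows:
  moves: "0 0 -0.107 0 0 0 1;0 0 -0.107 0 0 0 1;0 0 -0.107 0 0 0 1;0 0 -0.107 0 0 0 1;0 0 -0.109 0 0 0 1;0 0 0 7.3 -21.9 0 1;0 0 0 7.3 -21.9 0 1;0 0 0 7.3 -21.9 0 1;0 0 0 7.3 -21.9 0 1;0 0 0 7.3 -21.9 0 1;0 0 0 7.3 -21.9 0 1;0 0 0 7.3 -21.9 0 1;0 0 0 7.3 -21.9 0 1;0 0 0 7.3 -21.9 0 1;0 0 0 7.3 -21.9 0 1;0 0 0 7.3 -21.9 0 1;0 0 0 7.3 -21.9 0 1;0 0 0 7.3 -21.9 0 1;0 0 0 7.3 -21.9 0 1;0 0 0 7.3 -21.9 0 1"

```text
t: 7.03
tool_pos: [435.3, 105.6, 180.1]
tool_rot: [0.943, 0.332, -0.001, -0.0]
ft_force: [-0.4, -0.7, -3.1]
opening: 0.138
finger_force: 68.6
```

send_rows:
  moves: "0 0 0 0 0 0 1;0 0 0 0 0 0 1;0 0 0 0 0 0 1;0 0 0 0 0 0 1"

```text
t: 7.37
tool_pos: [436.7, 103.8, 180.8]
tool_rot: [0.944, 0.331, -0.001, 0.0]
ft_force: [-0.3, -0.5, -2.7]
opening: 0.141
finger_force: 68.7
```

```bash
python3 - <<'E'
from h import *
s=arm.sense();p=arm.camera("wrist");np.savez("w.npz",pos=s["tool_pos"],rot=s["tool_rot"],**{k:p[k] for k in("image","depth","intrinsics","dist","hand_eye")});save(p,"f.png",None,1.5)
print(s["tool_pos"],s["tool_rot"],s["qpos"].round(2))
E
```

```text
[436.70952991 103.83067099 180.77476726] [ 9.43551100e-01  3.31226350e-01 -6.50473772e-04  6.01546249e-05] [ 0.06  0.17 -0.48  2.07  0.1   0.92 -1.36]
```

View pics/f.png

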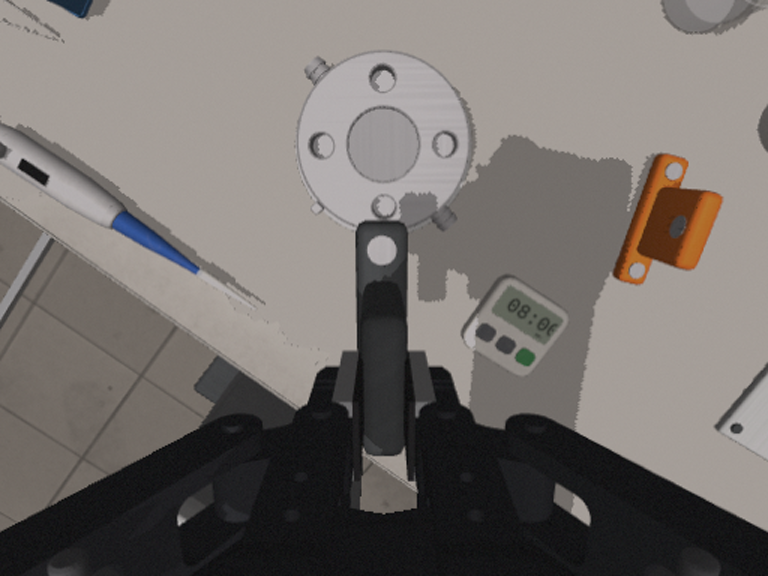

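The picture (1.5x) shows the holes at (382,78), (321,146), (445,145) and (384,207), the pointer at (317,208) and my front pin at (381,250). The yaw is nearly right. Refining in tool coordinates.

```bash
python3 - <<'E'
from h import *
p=dict(np.load("w.npz")); H=p["hand_eye"]; M=R.from_quat(p["rot"]).as_matrix()
def circ(c0,zt,rmm,name):
    # rectify patch on tool plane z=zt, find circle radius rmm
    S=6; g=np.arange(-14,14,1/S); X,Y=np.meshgrid(g+c0[0],g+c0[1]); P=np.c_[X.ravel(),Y.ravel(),np.full(X.size,zt)]
    Hi=np.linalg.inv(H); r,_=cv2.Rodrigues(Hi[:3,:3]); uv,_=cv2.projectPoints(P,r,Hi[:3,3],p["intrinsics"],p["dist"])
    mp=uv.reshape(X.shape+(2,)).astype(np.float32); im=cv2.remap(cv2.cvtColor(p["image"],cv2.COLOR_RGB2GRAY),mp[...,0],mp[...,1],cv2.INTER_CUBIC)
    c=cv2.HoughCircles(cv2.GaussianBlur(im,(5,5),0),cv2.HOUGH_GRADIENT,1,60,param1=80,param2=10,minRadius=int(rmm[0]*S),maxRadius=int(rmm[1]*S))
    return [] if c is None else [(np.r_[g[0]+c0[0]+q[0]/S,g[0]+c0[1]+q[1]/S].round(2),round(q[2]/S,2)) for q in c[0][:2]]
def tool(uv,zt):
    n=world(p,H,uv,z=zt); return n[0][:2]
for uv in [(254.7,96),(250,60),(254,166)]:
    d=depthat(p,uv); print(uv,d,world(p,H,uv,d=d).round(1))
zr=p["pos"][2]-72
hs=[]
for uv in [(254.7,52),(214,97.3),(296.7,96.7),(256,138)]:
    c0=tool(np.array(uv),zr); r=circ(c0,zr,(5.5,7.5),"h"); print("hole",c0.round(1),r); hs.append(r[0][0] if r else c0)
hs=np.array(hs); c=hs.mean(0); print("centre",c,"rel",(hs-c).round(2), np.hypot(*(hs-c).T).round(2))
for zt in (9,11): print("pin",zt,tool(np.array((254,166.7)),zt),circ(tool(np.array((254,166.7)),zt),zt,(3,6),"p"))
pt=tool(np.array((211.3,138.7)),zr+6); print("pointer",pt, (pt-c))
E
```

```text
(254.7, 96) 269.67468 [[ 76.9  -0.3 114.9]]
(250, 60) 258.1159 [[104.5  -4.1 110.4]]
(254, 166) 180.19154 [[35.4 -0.4 10.9]]
hole [110.2  -0.3] [(array([109.96,  -0.22]), np.float32(7.03))]
hole [ 75.7 -33.7] [(array([ 76.09, -33.8 ]), np.float32(7.4))]
hole [76.2 34.2] [(array([76.93, 33.23]), np.float32(6.85))]
hole [42.6  0.8] [(array([43.22,  0.38]), np.float32(7.22))]
centre [76.55   -0.1025] rel [[ 33.41  -0.12]
 [ -0.46 -33.7 ]
 [  0.38  33.33]
 [-33.33   0.48]] [33.41 33.7  33.33 33.33]
pin 9 [35.29533055 -0.43310915] [(array([35.38, -0.35]), np.float32(5.45)), (array([27.38, -6.52]), np.float32(4.57))]
pin 11 [34.95030958 -0.44272996] [(array([34.87, -0.36]), np.float32(5.45)), (array([27.2 , -6.86]), np.float32(5.13))]
pointer [ 41.53284224 -37.88723751] [-35.01715776 -37.78473751]
```

send_rows:
  moves: "0 0 -0.01 15 0 0 1;0 0 0 15 0 0 1;0 0 0 15 0.2 0 1;0 0 0 15 0 0 1;0 0 0 15.7 0 10 1;0 0 0 0 0 20 1;0 0 0 0 0 20 1;0 0 0 0 0 14 1;0 0 0 0 0 0 1;0 0 0 0 0 0 1;0 0 0 0 0 0 1;0 0 0 0 0 0 1"

```text
t: 8.42
tool_pos: [496.5, 152.8, 118.6]
tool_rot: [0.942, 0.336, 0.001, 0.0]
ft_force: [-0.1, 0.1, -1.7]
opening: 0.141
finger_force: 68.6
```

```bash
python3 - <<'E'
from h import *
q=np.load("w.npz"); M=R.from_quat(q["rot"]).as_matrix(); tgt=q["pos"]+M@np.array([75.7,.25,0]); tgt[2]=100
s=arm.sense(); print(s["tool_pos"],s["tool_rot"]); y0=np.arctan2(M[1,0],M[0,0]); plan(tgt,y0+0.011)
E
```

```text
[496.5184226  152.7914494  118.55991136] [9.41721581e-01 3.36391636e-01 1.06146749e-03 6.45022398e-05]
yaw now 0.6862 turn [ 0.0008 -0.002  -0.    ] shift before turn [-1.6  1.1 18.6] after [-1.6  1.1 18.6] t 8.42
```

send_rows:
  moves: "0 0 0 -1.5 1 0 1;0 0 0 0 0 0 1;0 0 0 0 0 0 1;0 0 0 0 0 5 1;0 0 0 0 0 5 1;0 0 0 0 0 4 1;0 0 0 0 0 0 1;0 0 0 0 0 0 1"

```text
t: 9.08
tool_pos: [494.6, 150.9, 102.9]
tool_rot: [0.942, 0.337, -0.001, -0.0]
ft_force: [0.7, 0.4, -1.8]
opening: 0.14
finger_force: 68.7
```

Pins are in with no contact force. Going to full depth.

send_rows:
  moves: "0 0 0 0 0 3 1;0 0 0 0 0 2 1;0 0 0 0 0 1 1;0 0 0 0 0 0 1;0 0 0 0 0 0 1;0 0 0 0 0 0 1"

```text
t: 9.58
tool_pos: [495.1, 151.0, 97.5]
tool_rot: [0.942, 0.337, 0.0, 0.0]
ft_force: [0.2, -0.4, -3.0]
opening: 0.137
finger_force: 68.8
```

send_rows:
  moves: "0 0 0.05 0 0 0 1;0 0 0.05 0 0 0 1;0 0 0.05 0 0 0 1;0 0 0.05 0 0 0 1;0 0 0.05 0 0 0 1;0 0 0.05 0 0 0 1;0 0 0.05 0 0 0 1;0 0 0.05 0 0 0 1;0 0 0.05 0 0 0 1;0 0 0.05 0 0 0 1;0 0 0.05 0 0 0 1;0 0 0.05 0 0 0 1;0 0 0.05 0 0 0 1;0 0 0.05 0 0 0 1;0 0 0 0 0 0 1;0 0 0 0 0 0 1"

```text
t: 10.92
tool_pos: [495.1, 151.1, 97.5]
tool_rot: [1.0, -0.006, 0.0, -0.0]
ft_force: [0.3, -0.1, -1.7]
opening: 0.137
finger_force: 68.7
```

```bash
python3 - <<'E'
from h import *
s=arm.sense(); print(s["torque"],s["qpos"].round(2)); plan([495.1,151,97],0.68-.8)
E
```

```text
[ 0.0392403   0.01946823 -0.07864841] [-0.17  0.37 -0.29  2.01  0.15  0.78 -2.14]
yaw now -0.0116 turn [-0.     -0.0003  0.1084] shift before turn [0.  0.1 0.5] after [0.  0.1 0.5] t 10.92
```

send_rows:
  moves: "0 0 0.03 0 0 0 1;0 0 0.03 0 0 0 1;0 0 0.03 0 0 0 1;0 0 0.03 0 0 0 1;0 0 0 0 0 0 1;0 0 0 0 0 0 1"

```text
t: 11.42
tool_pos: [495.1, 151.2, 97.5]
tool_rot: [0.998, -0.066, 0.0, -0.0]
ft_force: [-1.1, -0.2, -1.9]
opening: 0.139
finger_force: 68.8
```

```bash
python3 - <<'E'
from h import *
s=arm.sense(); print(s["torque"],s["ft_force"]); plan([495.1,151,97],0.68-.8)
E
```

```text
[ 0.14450537  0.07108938 -0.02023458] [-1.14147406 -0.17065934 -1.85063952]
yaw now -0.1314 turn [-0.0003 -0.0003 -0.0114] shift before turn [-0.   0.2  0.5] after [-0.   0.2  0.5] t 11.42
```

send_rows:
  moves: "0 0 0.03 0 0 0 1;0 0 0.03 0 0 0 1;0 0 0 0 0 0 1;0 0 0 0 0 0 1"

```text
t: 11.75
tool_pos: [495.1, 151.2, 97.5]
tool_rot: [0.995, -0.095, 0.0, -0.0]
ft_force: [-0.5, 0.6, -1.5]
opening: 0.138
finger_force: 68.8
```

```bash
python3 - <<'E'
from h import *
s=arm.sense(); print(s["torque"],s["ft_force"]); plan([495.1,151,97],0.68-.8)
E
```

```text
[0.257212   0.09867612 0.05863766] [-0.45320008  0.59988742 -1.45058288]
yaw now -0.1913 turn [-0.0003 -0.0002 -0.0713] shift before turn [0.1 0.2 0.5] after [0.1 0.2 0.5] t 11.75
```

send_rows:
  moves: "0 0 0.03 0 0 0 1;0 0 0.03 0 0 0 1;0 0 0 0 0 0 1;0 0 0 0 0 0 1"

```text
t: 12.08
tool_pos: [495.1, 151.3, 97.5]
tool_rot: [0.992, -0.125, 0.0, -0.0]
ft_force: [-0.9, 1.8, -1.0]
opening: 0.138
finger_force: 68.9
```

```bash
python3 - <<'E'
from h import *
s=arm.sense(); print(s["torque"],s["ft_force"]); plan([495.1,151,97],0.68-.8)
E
```

```text
[0.32440222 0.11663036 0.19164827] [-0.85539734  1.83357253 -0.96596257]
yaw now -0.2509 turn [-0.0003 -0.0003 -0.1309] shift before turn [0.1 0.3 0.5] after [0.1 0.3 0.5] t 12.08
```

send_rows:
  moves: "0 0 0.03 0 0 0 1;0 0 0.02 0 0 0 1;0 0 0 0 0 0 1;0 0 0 0 0 0 1"

```text
t: 12.42
tool_pos: [495.0, 151.2, 97.5]
tool_rot: [0.989, -0.149, 0.0, 0.0]
ft_force: [-0.0, 1.0, -1.5]
opening: 0.142
finger_force: 73.4
```

```bash
python3 - <<'E'
from h import *
s=arm.sense(); print(s["torque"],s["ft_force"]); plan([495.1,151,97],0.68-.8)
E
```

```text
[0.25301429 0.23241883 1.37638104] [-0.0225711   1.04182793 -1.49521863]
yaw now -0.3000 turn [ 0.0002 -0.0003 -0.18  ] shift before turn [0.2 0.2 0.5] after [0.2 0.2 0.5] t 12.42
```

Torque jumped to 1.4 N m after 0.985 rad, which is 0.83 plus the 0.15 of play, so the ring is at its stop. Backing off within the play, lifting and checking.

send_rows:
  moves: "0 0 -0.03 0 0 0 1;0 0 -0.04 0 0 0 1;0 0 -0.04 0 0 0 1;0 0 0 0 0 0 1;0 0 0 0 0 0 1;0 0 0 0 0 -5 1;0 0 0 0 0 -5 1;0 0 0 0 0 -10 1;0 0 0 0 0 -20 1;0 0 0 0 0 -20 1;0 0 0 0 0 -23 1;0 0 0 -15 0 0 1;0 0 0 -20 0 0 1;0 0 0 -20 0 0 1;0 0 0 -20 0 0 1;0 0 0 0 0 0 1;0 0 0 0 0 0 1;0 0 0 0 0 0 1"

```text
t: 13.92
tool_pos: [422.2, 165.5, 181.3]
tool_rot: [0.995, -0.097, 0.001, -0.0]
ft_force: [1.0, -0.3, -1.4]
opening: 0.14
finger_force: 68.7
```

```bash
python3 - <<'E'
from h import *
s=arm.sense();p=arm.camera("wrist");save(p,"g.png",(120,0,390,200),2.9)
print(s["tool_pos"],s["tool_rot"],s["qpos"].round(2))
d=np.array([254,166.7]); 
plan([555.9,-219.4,180],0.14)
E
```

```text
[422.24990469 165.46612593 181.31975231] [ 9.95316631e-01 -9.66639677e-02  8.73477775e-04 -3.43595552e-04] [-0.23  0.16 -0.31  2.07  0.06  0.92 -2.34]
yaw now -0.1941 turn [-0.0005 -0.0014 -0.3341] shift before turn [205.2 351.8   1.1] after [ 78.5 399.6   1.1] t 13.97
```

View pics/g.png

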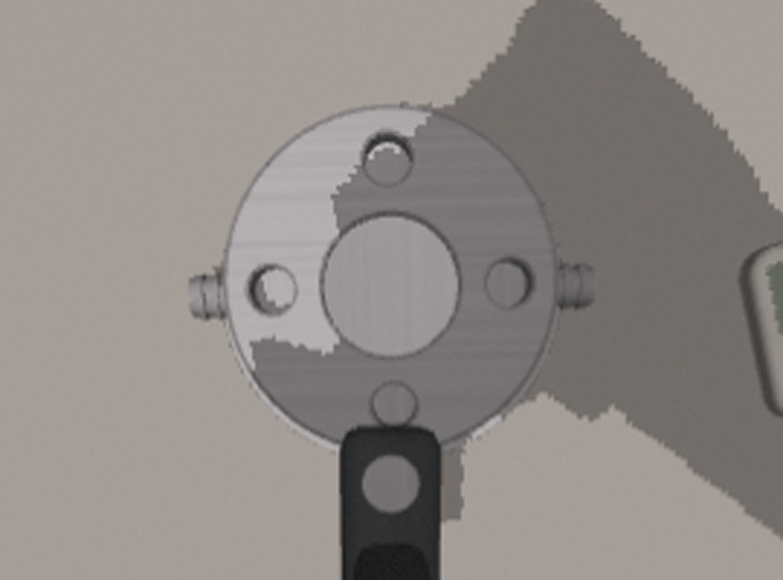

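The crop shows the ring's holes (272,289)–(508,283) in line with the holder's ports (205,297)–(578,285), so the ring is tight. The spanner has not slipped in the grip. Returning to the stand.

send_rows:
  moves: "0 0 -0.0835 0 0 0 1;0 0 -0.0835 0 0 0 1;0 0 -0.0835 0 0 0 1;0 0 -0.0835 0 0 0 1;0 0 0 5 25 0 1;0 0 0 5 25 0 1;0 0 0 5 25 0 1;0 0 0 5 25 0 1;0 0 0 5 25 0 1;0 0 0 5 25 0 1;0 0 0 5 25 0 1;0 0 0 5 25 0 1;0 0 0 5 25 0 1;0 0 0 5 25 0 1;0 0 0 5 25 0 1;0 0 0 5 25 0 1;0 0 0 5 25 0 1;0 0 0 5 25 0 1;0 0 0 5 25 0 1;0 0 0 5 25 0 1"

```text
t: 15.63
tool_pos: [557.4, -221.6, 180.2]
tool_rot: [0.998, 0.07, -0.0, 0.0]
ft_force: [-0.3, 0.6, -2.7]
opening: 0.142
finger_force: 68.8
```

send_rows:
  moves: "0 0 0 0 0 20 1;0 0 0 0 0 20 1;0 0 0 0 0 20 1;0 0 0 0 0 0 1;0 0 0 0 0 0 1;0 0 0 0 0 0 1"

```text
t: 16.13
tool_pos: [557.6, -220.0, 121.4]
tool_rot: [0.998, 0.07, 0.001, 0.0]
ft_force: [-0.2, 0.3, -1.7]
opening: 0.136
finger_force: 68.8
```

```bash
python3 - <<'E'
from h import *
plan([558,-219.5,55.5],0.14); print(arm.sense()["tool_pos"])
p=arm.camera("top"); save(p,"h.png",(135,205,185,245),14)
E
```

```text
yaw now 0.1404 turn [ 0.0007 -0.0012  0.0004] shift before turn [ 0.4 -0.5 65.9] after [ 0.4 -0.4 65.9] t 16.13
[ 557.63257056 -219.99613226  121.35898173]
```

View pics/h.png

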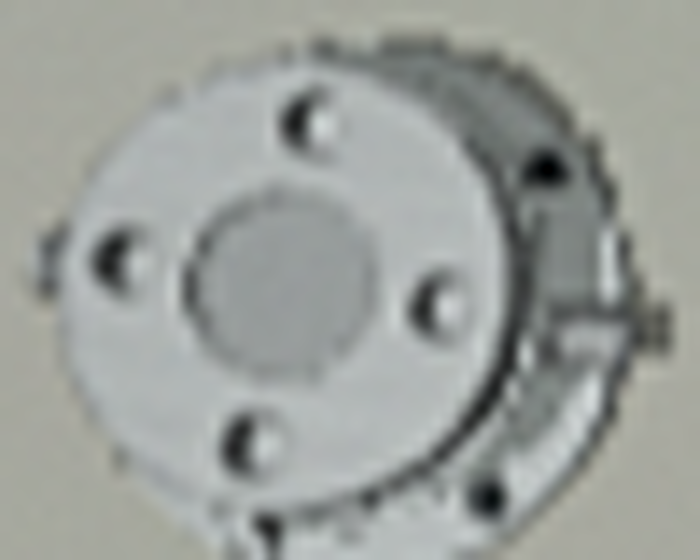

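The top crop shows the holes in line with the ports within pixel error, with the nub and pointer together at (265,525). Lowering the spanner.

send_rows:
  moves: "0 0 0 0.4 -0.4 15 1;0 0 0 0 0 15 1;0 0 0 0 0 12 1;0 0 0 0 0 8 1;0 0 0 0 0 6 1;0 0 0 0 0 4 1;0 0 0 0 0 3 1;0 0 0 0 0 0 1;0 0 0 0 0 0 1;0 0 0 0 0 0 1"

```text
t: 17.02
tool_pos: [557.5, -219.1, 57.9]
tool_rot: [0.998, 0.07, 0.0, 0.0]
ft_force: [-0.1, -0.4, -2.0]
opening: 0.14
finger_force: 68.9
```

send_rows:
  moves: "0 0 0 0 0 1.5 1;0 0 0 0 0 1.5 1;0 0 0 0 0 0 1;0 0 0 0 0 0 1;0 0 0 0 0 0 1"

```text
t: 17.43
tool_pos: [557.5, -219.1, 54.9]
tool_rot: [0.998, 0.07, 0.0, 0.0]
ft_force: [-0.8, 0.5, 3.9]
opening: 0.141
finger_force: 69.6
```

Seated (contact force up, z 54.9 as at the grasp). Releasing and retreating upward.

send_rows:
  moves: "0 0 0 0 0 0 0.75;0 0 0 0 0 0 0.6;0 0 0 0 0 0 0.4;0 0 0 0 0 0 0.3;0 0 0 0 0 0 0.3;0 0 0 0 0 0 0.3;0 0 0 0 0 0 0.3;0 0 0 0 0 -10 0.3;0 0 0 0 0 -20 0.3;0 0 0 0 0 -25 0.3;0 0 0 0 0 -25 0.3;0 0 0 0 0 -25 0.3;0 0 0 0 0 -25 0.3;0 0 0 -20 0 -15 0.3;0 0 0 -20 0 0 0.3;0 0 0 -20 0 0 0.3;0 0 0 0 0 0 0.3;0 0 0 0 0 0 0.3"

```text
t: 18.93
tool_pos: [497.1, -227.9, 200.4]
tool_rot: [0.998, 0.07, 0.0, 0.0]
ft_force: [-0.7, -0.1, -1.1]
opening: 0.701
finger_force: 0.0
```

```bash
python3 - <<'E'
from h import *
p=arm.camera("wrist"); save(p,"i.png",None,1.5); print(arm.sense()["tool_pos"])
E
```

```text
[ 498.06615371 -227.42135261  200.23567823]
```

View pics/i.png

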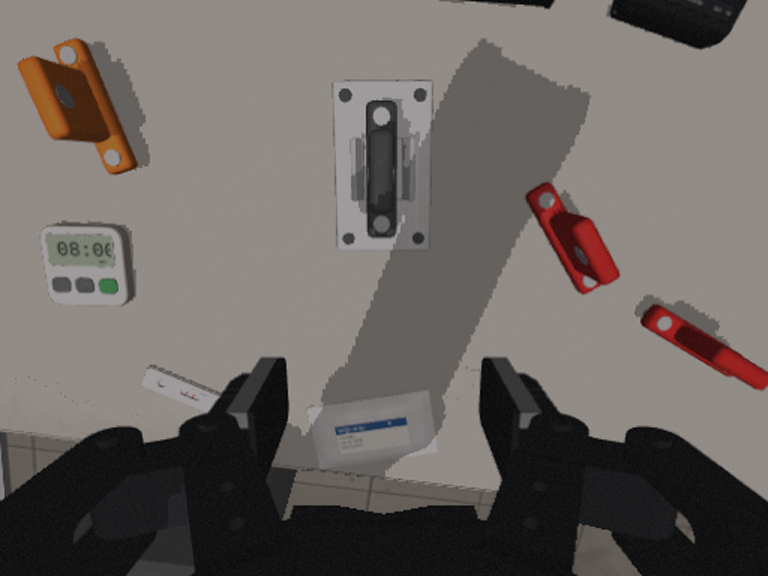

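The spanner sits upright in its stand at (381,168), and the fingers are clear of it.

```bash
python3 -c "
from plant import arm
print(arm.job_done())"
```

```text
the job is handed in; nothing more can be done
None
```

The job is handed in: the ring is turned clockwise to its stop (a clear torque rise, and its holes line up with the holder's ports, though I had no close view of the nub meeting the pointer), and the spanner is back upright in its stand, with about 19 s of the 54 s used.

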